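# Tip the tea box over and push it into the low shelf

### The arm

A 6-joint arm with a two-finger parallel gripper is mounted at the origin on a cart in front of the work surface, level with it; the furniture and walls round the work are solid. World frame = base frame: x ahead of the robot, y to its left, z up, the work surface at z = 0. Lengths are in m, angles in rad, forces in N, time in s.
With the tool pointing down it reaches from about 0.35 to 0.775 m from the base axis. Payload 5.5 kg.
Tool frame: the origin (TCP) lies at the very end of the fingers, on their centre line; the grasp point (between the pads) lies 19 mm behind it; z points along the fingers, y is the line along which they close (so a half turn about z gives the same grasp; the last joint's range is limited). The gripper opens to 85 mm and grips with 20 to 120 N. Pads are 22 mm wide; open, the fingers measure 114 mm over their backs; the gripper's body (76 mm by 85 mm) begins 54 mm behind the grasp point. The pads swing forward as they close: fully open they stand 13 mm farther back than shut.
Start: joints at [1.153, 0.313, 0.046, 1.304, 0, 1.431], TCP at [0.158, 0.553, 0.231] pointing down, gripper open.
Joint ranges: [-2.76, 2.76], [-0.86, 1.69], [-1.03, 1.26], [-2.2, 2.34], [-1.47, 1.5], [-3.14, 3.14]. Speed limits (rad/s): [2.57, 2.57, 3.14, 3.14, 3.14, 3.14].

### API

Orientations are given as a unit quaternion [w, x, y, z].
In Python, from workcell import env, cams, ticket, spotter gives the robot as it stands.
- The arm moves only by the tool jog_arm, never from a script. Its argument "increments" is a list that holds one entry, the list of rows, each a list of 7 numbers: the shift along the tool's x, y, z in units of 0.25 m (1.0 is 0.25 m), then the turn, a rotation vector about the tool's x, y, z in units of 180 degrees (1.0 is 180 degrees), then the closure in counts, from 0 (fully open) to 255 (shut). A call has 1 to 20 rows; each row shifts and turns the commanded pose from where the row before left it, along the tool's axes as they then stand; what a row does not reach is not made up. A row lasts 1/10 s, in which the tool goes at most 50 mm and 8.59 degrees, less where a joint would pass 70% of its speed; a pose out of reach is approached as far as the arm can. A call with a number of a shift or a turn outside -1 to 1 is refused whole. A call with a gripper value outside its range is refused whole. The fingers move at their own pace and stop on an object; "force" is the grip in N (left out, the last holds). Time passes only in rows, so rows that do not move let the fingers close. It gives the time, the measured TCP pose, the force, the opening and the grip force at its end, in the units of the state.
- env.get_state(): the state, without advancing time (a new reading comes with each control period).
- cams.read_camera(name): name is "side" or "top" or "wrist"; returns a dict with "pixels" (400x640x3 uint8, red, green, blue), "fx", "fy", "cx", "cy" (pixels), "xyz" and "attitude" of the camera in the world; the wrist camera has in their place "mount" (4x4, takes a point from camera to tool coordinates, whose origin is the TCP and whose axes are the flange's). Camera axes: x right, y down, z forward; pixel columns grow to the right and rows downward; lengths in m; the calibration is good to about 2 mm. A picture is of the moment at which its call begins: read the wrist's pose just before it. There is no depth.
- ticket.hand_in(): hands the job in; it is judged then, once.
Trained networks look in the newest picture that a camera, given by its name, has taken for a name from the list of things; names that differ only in an ending like _2 or _b are one class to them, and where a whole thing is asked for, a point or a joint stands for the part that bears it (a point fixed in the world has none). Each returns a list of dicts, best first, with "conf" (0 to 1); they miss things now and then, are a little off and sometimes report something else, mostly with a low value. They report only what shows in the picture. A call takes as long as a camera call. They do not tell look-alikes from the thing itself.
- spotter.find_in(target, camera): "uv" ([column, row] in pixels, amid what is visible of it).
- spotter.cut_out(target, camera): "region" (400x640 bool, what is visible of it) and "uv" ([column, row] in pixels, amid what is visible of it).
- spotter.landmark_of(target, camera): "uv" ([column, row] in pixels: a listed point, or the origin of a listed thing).
The state is a dict: "clock": time; "joint_pos": joint angles; "qvel": joint speeds; "tau": joint torques, N m; "tcp_pos": TCP position; "orientation": TCP orientation; "wrist_force": force on the tool from outside, world axes, zero at the start; "ft_torque": the same for the moment, N m; "finger_gap": finger opening in m; "grip_force": force on a finger pad.
Only numpy, scipy, OpenCV 4.12 (cv2) and the standard library are available. Lean on these libraries where they do the work, as an engineer would, in place of code of your own. Each camera call takes 0.05 s, during which the arm holds its last target. There are 200 camera calls.

### The job

The blue tea box standing on the worktop is too tall for the little wooden shelf behind it. Without picking it up, push it over with the fingertips so that it lies on one of its broad sides, then push it end-first along the worktop into the shelf until its end meets the rail at the back and it lies square in there. Leave the other things where they stand.

Things in the scene. Friction and masses are not known exactly. Their poses are not given: they have to be found in the camera images.
- tea_box: blue cardboard tea box in front of the shelf (not the fixed one far right by the kettle), 63 (x) x 77 (y) x 120 (z) mm, about 150 g, loose. Origin: centre of its underside; starts upright, z up. Broad sides: the 77 x 120 mm faces, along own +x and -x; +x looks at the shelf, within 10 degrees of square. Standing, or on a narrow side (77 mm high), it does not fit into the shelf.
- tea_box_center (a point): the middle of the tea box, 60 mm from its underside along its own z; 31.5 mm above the worktop once it lies on a broad side. Pushed along +x near its top the box tips about its lower edge, falls by itself past about 27 degrees, and then lies with its underside turned to where the push came from.
- riser: low shelf of pale wood, fixed: a board on two side cheeks 12 mm thick, open at the front, a rail across the back. 95 (x) x 194 (y) x 84 (z) mm, the board overhanging 4 mm. Origin: centre of its underside; own x points from the open front inward, away from the robot, z up. Opening 170 mm wide, 72 mm high; front edges at x = -47.5 mm. The tea box starts 225 to 260 mm before the origin.
- riser_stop (a point): on the worktop, mid-width, at the inner face of the shelf's back rail (37.5 mm inward of the shelf's origin); axes as the shelf's. The space before it is 85 mm deep, so the box lying end-first against the rail sticks out 35 mm at the front, its outer end 120 mm before this point.
- spice_left: spice jar with a red cap standing on the shelf's board, 45 mm across, 106 mm high; origin at the centre of its underside. Bystander.
- spice_right: the other spice jar with a red cap on the shelf's board, the same size; origin at the centre of its underside. Bystander.
- salt: salt shaker, glass with a grey top, 44 mm across, 90 mm high, left of the work, on the rim of the sink; origin at the centre of its underside. Bystander.
- mandarin: mandarin, 54 mm across, 48 mm high, on the right near the front edge; origin at the centre of its underside. Bystander.
- brush: white scrubbing brush with a handle, 30 x 85 x 55 mm, on the left near the front edge; origin at the centre of its underside. Bystander.
Mind the look-alikes: they are no part of the job. What is shaped like the tea_box but orange is not meant.

How it is judged:
On the way, in this order (a step that is already met when the one before it is completed fails the run):
1. the tea box lies on a broad side on the worktop (angle between tea_box's own z axis and vertical between 1.45 and 1.69 rad and height (world z) of tea_box_center below 0.036 m), for 0.2 s.
2. the tea box is pushed into the shelf, end-first up to the back rail (all of step 1 and x of tea_box_center in the frame of riser between -0.038 and 0 m and y of tea_box_center in the frame of riser between -0.055 and 0.055 m and angle between the z axis of tea_box and the x axis of riser, either way round below 0.17 rad), for 0.2 s.
At the end, for the whole second after the job is handed in: The tea box lies at rest on a broad side inside the shelf, its inner end within 15 mm of the back rail and its length within 10 degrees of the shelf's depth; the five bystanders are within 20 mm of where they stood (all of step 2 and linear speed of tea_box below 0.01 m/s and distance of each of spice_left, spice_right, salt, mandarin, brush from where it was at the start of the episode below 0.02 m); the robot touches nothing.
It fails at once if the tea box is lifted off the worktop (height (world z) of tea_box_center above 0.085 m or (angle between tea_box's own z axis and vertical between 1.45 and 1.69 rad and height (world z) of tea_box_center above 0.055 m)).
It fails at once if a spice jar on the shelf is pushed away (by more than 20 mm) or knocked over (distance of any of spice_left, spice_right from where it was at the start of the episode above 0.02 m or angle between any of spice_left, spice_right's own z axis and vertical above 0.5 rad).
It fails at once if the salt shaker, mandarin or brush is pushed away (by more than 20 mm) or knocked over (distance of any of salt, mandarin, brush from where it was at the start of the episode above 0.02 m or angle between any of salt, brush's own z axis and vertical above 0.5 rad).
It also fails if it takes over 42 s, if anything falls off the work surface, if the arm or the gripper's body presses on something with over 40 N, if the wrist force passes 120 N, or if a joint passes its speed limit or range.

## Working session

There is one attempt and no reset: what is moved stays moved. The work goes in short steps, Python scripts to look and compute and a tool call to move; the robot and the scene stay as the last step left them, time stands still between calls to the robot, and variables do not carry over. Pictures are saved under pics/ and viewed, at most 10 in all, crops included, and the job is handed in when it is done.

Besides the shell and the picture viewer there is one more tool, called after ">>>" as name([rows], argument=value, ...), one row to a line, values as JSON. jog_arm: Moves the arm, as the interface text tells. Shifts and turns lie within -1 to 1; 1 stands for 0.25 m of shift or 180 degrees of turn. Its arguments: {"type":"object","properties":{"increments":{"type":"array"},"force":{"type":"number"}},"required":["increments"]}

```bash
ls; mkdir -p pics
cat > h.py <<'E'
import numpy as np, cv2
from scipy.spatial.transform import Rotation as R
from workcell import env, cams, ticket, spotter
def rot(a):
    a=np.array(a,float)
    return a if a.shape==(3,3) else R.from_quat(a[[1,2,3,0]]).as_matrix()
def ray(c,uv):
    d=np.array([(uv[0]-c['cx'])/c['fx'],(uv[1]-c['cy'])/c['fy'],1.])
    return np.array(c['xyz'],float),rot(c['attitude'])@d
def atz(c,uv,z):
    o,d=ray(c,uv); return o+d*(z-o[2])/d[2]
def proj(c,p):
    q=(np.atleast_2d(p)-np.array(c['xyz']))@rot(c['attitude'])
    return np.c_[q[:,0]/q[:,2]*c['fx']+c['cx'],q[:,1]/q[:,2]*c['fy']+c['cy']]
def tri(c1,u1,c2,u2):
    A=[];b=[]
    M=np.zeros((3,3));v=np.zeros(3)
    for c,u in((c1,u1),(c2,u2)):
        o,d=ray(c,u);d/=np.linalg.norm(d);P=np.eye(3)-np.outer(d,d);M+=P;v+=P@o
    return np.linalg.solve(M,v)
E
python3 - <<'E'
from h import *
C={}
for n in('top','side'):
    c=C[n]=cams.read_camera(n); cv2.imwrite(f'pics/{n}0.png',c['pixels'][:,:,::-1])
    print(n,np.round(c['xyz'],3),np.round(rot(c['attitude']),2).tolist(),c['fx'])
    for t in('tea_box','riser','riser_stop','tea_box_center','spice_left','spice_right','salt','mandarin','brush'):
        r=spotter.landmark_of(t,n)[:3]
        print(t,[(np.round(x['uv'],1).tolist(),round(x['conf'],2),np.round(atz(c,x['uv'],.06 if 'center' in t else .084 if 'spice' in t else 0)[:2],3).tolist()) for x in r])
s=env.get_state();print(s['clock'],s['tcp_pos'],s['orientation'],rot(s['orientation']).round(2).tolist())
E
```

```text
pics
top [ 0.451 -0.107  1.143] [[0.0, -0.99, 0.13], [-1.0, -0.0, -0.01], [0.01, -0.13, -0.99]] 395.6109535650364
tea_box [([309.5, 241.9], 0.89, [0.47, -0.107]), ([362.7, 239.9], 0.6, [0.476, -0.26])]
riser [([325.3, 158.4], 0.91, [0.715, -0.153]), ([306.5, 140.9], 0.7, [0.768, -0.098])]
riser_stop []
tea_box_center [([367.8, 238.2], 0.95, [0.479, -0.266])]
spice_left [([307.4, 139.4], 0.77, [0.749, -0.101])]
spice_right [([354.0, 146.9], 0.84, [0.728, -0.229])]
salt [([262.3, 202.8], 0.68, [0.582, 0.03])]
mandarin [([409.7, 254.6], 0.86, [0.434, -0.394]), ([207.1, 246.8], 0.64, [0.455, 0.186])]
brush [([206.4, 246.7], 0.83, [0.456, 0.188])]
side [ 0.493 -1.071  0.711] [[0.99, -0.05, 0.1], [-0.11, -0.54, 0.83], [0.01, -0.84, -0.54]] 442.192544859026
tea_box [([263.6, 228.5], 0.69, [0.466, -0.103]), ([271.0, 268.5], 0.65, [0.482, -0.265]), ([260.0, 211.7], 0.55, [0.457, -0.022])]
riser [([358.0, 233.4], 0.76, [0.716, -0.147])]
riser_stop []
tea_box_center [([261.6, 206.2], 0.61, [0.464, -0.084]), ([267.5, 251.5], 0.59, [0.477, -0.274])]
spice_left [([368.9, 195.9], 0.66, [0.75, -0.095]), ([258.5, 172.8], 0.61, [0.457, 0.055])]
spice_right [([367.5, 224.6], 0.71, [0.719, -0.223])]
salt [([300.6, 198.4], 0.77, [0.577, 0.039])]
mandarin [([266.1, 209.8], 0.65, [0.474, -0.013]), ([247.7, 310.6], 0.56, [0.43, -0.395])]
brush [([259.5, 174.1], 0.68, [0.456, 0.197])]
1.0 [0.1577172  0.55299343 0.2313352 ] [1.48333470e-05 1.38451368e-01 9.90369232e-01 5.66112920e-05] [[-0.96, 0.27, 0.0], [0.27, 0.96, 0.0], [-0.0, 0.0, -1.0]]
```

View pics/top0.png

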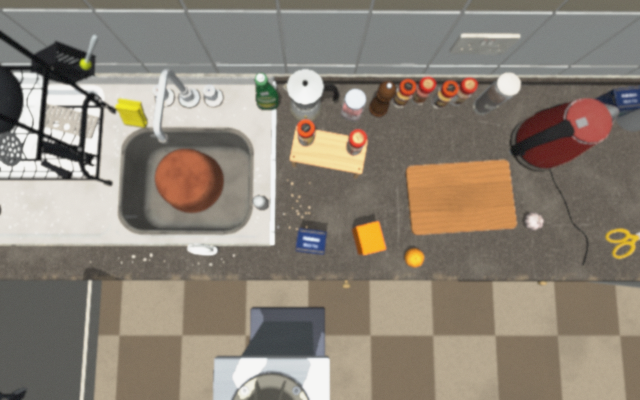

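View pics/side0.png

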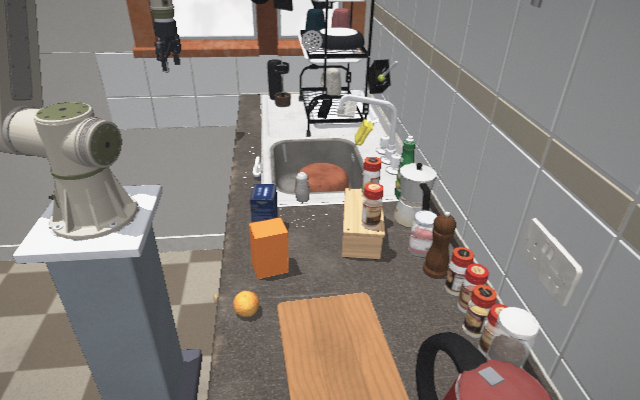

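The top view shows the blue box at about (311,241) and the orange decoy beside it at (371,238). The shelf board is around (329,151), turned roughly 10°. I'll rectify at the known heights for accurate poses.

Run:
```python
from h import *
c=cams.read_camera('top')
def warp(z,x0,x1,y0,y1,s=2000):
    P=np.array([[x1,y1,z],[x1,y0,z],[x0,y0,z],[x0,y1,z]])
    W,H=int((y1-y0)*s),int((x1-x0)*s)
    M=cv2.getPerspectiveTransform(proj(c,P).astype(np.float32),np.float32([[0,0],[W,0],[W,H],[0,H]]))
    return cv2.warpPerspective(c['pixels'],M,(W,H),flags=cv2.INTER_CUBIC)
def rect(m,x1,y1,s=2000):
    m=cv2.morphologyEx(m.astype(np.uint8)*255,cv2.MORPH_CLOSE,np.ones((15,15)))
    k=max(cv2.findContours(m,0,1)[0],key=cv2.contourArea)
    b=cv2.boxPoints(cv2.minAreaRect(k)); w=np.c_[x1-b[:,1]/s,y1-b[:,0]/s]
    print(w.round(4).tolist(),'c',w.mean(0).round(4),'sides',[round(float(np.linalg.norm(w[i]-w[i-1])),4) for i in (1,2)],
      'ang',[round(float(np.degrees(np.arctan2(*(w[i]-w[i-1])[::-1]))),1) for i in(1,2)])
    return k
a=warp(.084,.64,.80,-.29,-.03); h=cv2.cvtColor(a,cv2.COLOR_RGB2HSV)
m=(h[...,0]>10)&(h[...,0]<32)&(h[...,1]>50)&(h[...,2]>150); k=rect(m,.80,-.03)
cv2.drawContours(a,[k],-1,(0,255,0),1)
b=warp(.12,.41,.53,-.19,-.03); h=cv2.cvtColor(b,cv2.COLOR_RGB2HSV)
m=(h[...,0]>100)&(h[...,0]<130)&(h[...,1]>90); k=rect(m,.53,-.03)
cv2.drawContours(b,[k],-1,(0,255,0),1)
o=np.zeros((570,520,3),np.uint8);o[:a.shape[0],:a.shape[1]]=a;o[325:325+b.shape[0],:b.shape[1]]=b
cv2.imwrite('pics/rect.png',o[:,:,::-1])
```

```text
[[0.6869000196456909, -0.0471000000834465], [0.7906000018119812, -0.06639999896287918], [0.7527999877929688, -0.2694000005722046], [0.6492000222206116, -0.2500999867916107]] c [ 0.7199 -0.1583] sides [0.1054, 0.2064] ang [-10.5, -100.5]
[[0.4528999924659729, -0.0714000016450882], [0.4966999888420105, -0.07590000331401825], [0.489300012588501, -0.148499995470047], [0.445499986410141, -0.14409999549388885]] c [ 0.4711 -0.11  ] sides [0.044, 0.073] ang [-5.8, -95.8]
```

View pics/rect.png

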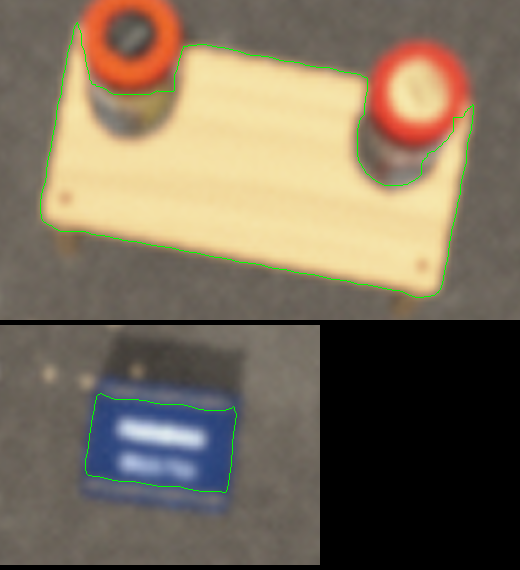

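The rectified view confirms the poses. Shelf: (0.720, -0.158), yaw -10.5°. Tea box: (0.471, -0.110), yaw about -6°, close to the shelf's axis. Next I move the arm behind the box, staying high.

>>> jog_arm([
  [[-0.127, -0.118, 0, 0, 0, 0, 135], [-0.127, -0.118, 0, 0, 0, 0, 135], [-0.127, -0.118, 0, 0, 0, 0, 135], [-0.127, -0.118, 0, 0, 0, 0, 135], [-0.127, -0.118, 0, 0, 0, 0, 135], [-0.127, -0.118, 0, 0, 0, 0, 135], [-0.127, -0.118, 0, 0, 0, 0, 135], [-0.127, -0.118, 0, 0, 0, 0, 135], [-0.127, -0.118, 0, 0, 0, 0, 135], [-0.061, -0.149, 0, 0, 0, 0, 135], [-0.061, -0.149, 0, 0, 0, 0, 135], [-0.061, -0.149, 0, 0, 0, 0, 135], [-0.061, -0.149, 0, 0, 0, 0, 135], [-0.061, -0.149, 0, 0, 0, 0, 135], [-0.061, -0.149, 0, 0, 0, 0, 135], [-0.061, -0.149, 0, 0, 0, 0, 135], [-0.061, -0.149, 0, 0, 0, 0, 135], [0, 0, 0, 0, 0, -0.027, 135], [0, 0, 0, 0, 0, -0.027, 135], [0, 0, 0, 0, 0, 0, 135]],
])

```text
clock: 3.05
tcp_pos: [0.3952, -0.1012, 0.2313]
orientation: [0.0, 0.055, 0.999, 0.0]
wrist_force: [0.1, -0.4, 0.7]
finger_gap: 0.0401
grip_force: 0.0
```

>>> jog_arm([
  [[0, 0, 0.131, 0, 0, 0, 135], [0, 0, 0.131, 0, 0, 0, 135], [0, 0, 0.131, 0, 0, 0, 135], [0, 0, 0.131, 0, 0, 0, 135], [-0.05, 0, 0, 0, 0, 0, 135], [-0.05, 0, 0, 0, 0, 0, 135], [-0.024, 0, 0, 0, 0, 0, 135], [-0.024, 0, 0, 0, 0, 0, 135], [-0.024, 0, 0, 0, 0, 0, 135], [-0.024, 0, 0, 0, 0, 0, 135], [-0.024, 0, 0, 0, 0, 0, 135]],
])

```text
clock: 4.15
tcp_pos: [0.4507, -0.1068, 0.1007]
orientation: [0.0, 0.054, 0.999, -0.0]
wrist_force: [-1.4, -0.3, 1.4]
finger_gap: 0.04
grip_force: 0.3
```

Run:
```python
from h import *
s=env.get_state();print(s['clock'],s['tcp_pos'],s['wrist_force'])
c=cams.read_camera('side');cv2.imwrite('pics/s1.png',cv2.resize(c['pixels'][130:330,180:430,::-1],None,fx=2.4,fy=2.4,interpolation=cv2.INTER_CUBIC))
```

```text
4.15 [ 0.45066426 -0.106789    0.10067275] [-1.36846391 -0.32760028  1.40982095]
```

View pics/s1.png

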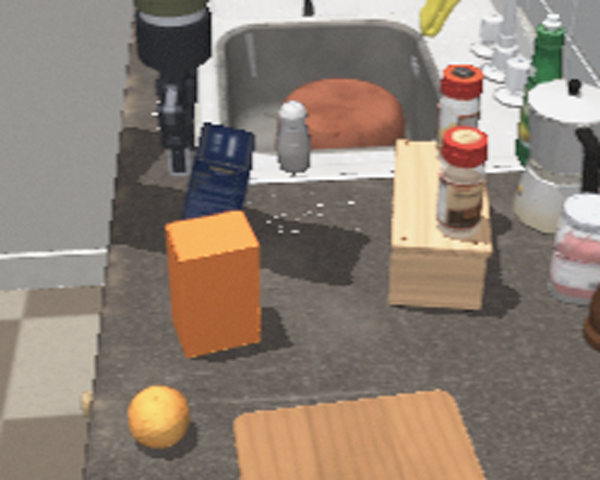

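The side view shows the blue box at crop (220,165) tilting forward about its lower edge with the fingertips behind it, so it's tipping rather than sliding. I continue the push.

>>> jog_arm([
  [[-0.024, 0, 0, 0, 0, 0, 135], [-0.024, 0, 0, 0, 0, 0, 135], [-0.024, 0, 0, 0, 0, 0, 135], [-0.024, 0, 0, 0, 0, 0, 135], [-0.024, 0, 0, 0, 0, 0, 135], [-0.024, 0, 0, 0, 0, 0, 135], [-0.024, 0, 0, 0, 0, 0, 135], [0, 0, 0, 0, 0, 0, 135], [0, 0, 0, 0, 0, 0, 135], [0, 0, 0, 0, 0, 0, 135], [0, 0, 0, 0, 0, 0, 135]],
])

```text
clock: 5.3
tcp_pos: [0.4914, -0.1111, 0.1002]
orientation: [-0.0, 0.054, 0.999, 0.0]
wrist_force: [1.1, -0.7, 0.4]
finger_gap: 0.0401
grip_force: 0.0
```

Run:
```python
from h import *
s=env.get_state();print(s['clock'],s['tcp_pos'],s['wrist_force'])
c=cams.read_camera('side');a=c['pixels'][130:330,180:430]
d=cams.read_camera('top');b=d['pixels'][100:300,220:470]
cv2.imwrite('pics/s2.png',cv2.resize(np.hstack([a,b])[:,:,::-1],None,fx=1.6,fy=1.6,interpolation=cv2.INTER_CUBIC))
for n,k in(('side',c),('top',d)):
    print(n,[(np.round(x['uv']),x['conf'],atz(k,x['uv'],.0315).round(3)) for x in spotter.landmark_of('tea_box_center',n)[:3]])
```

```text
5.3 [ 0.49140659 -0.1110881   0.1002472 ] [ 1.10120687 -0.66474857  0.4125663 ]
side [(array([271., 251.]), 0.86, array([ 0.484, -0.237,  0.031])), (array([299., 216.]), 0.67, array([ 0.562, -0.099,  0.031]))]
top [(array([369., 238.]), 0.98, array([ 0.482, -0.273,  0.032])), (array([317., 208.]), 0.65, array([ 0.563, -0.128,  0.032])), (array([354., 147.]), 0.3, array([ 0.742, -0.236,  0.032]))]
```

View pics/s2.png

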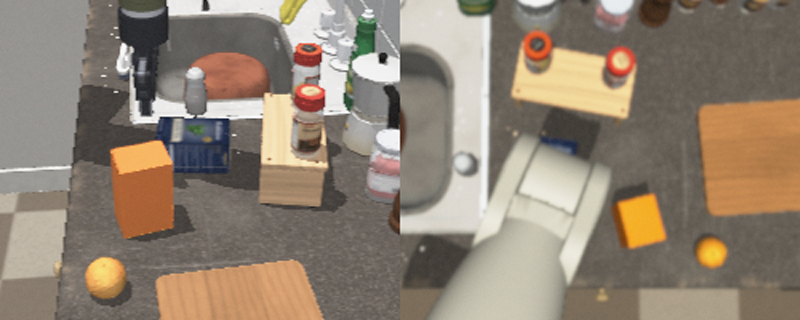

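The box now lies flat on its broad side, at about crop (195,145) in the left half, centred near (0.562, -0.12), and the bystanders haven't moved. I back off, line up with the shelf axis, lower the fingers behind the end and start pushing.

>>> jog_arm([
  [[0.06, 0, 0, 0, 0, 0, 135], [0.06, 0, 0, 0, 0, 0, 135], [0, 0.027, 0, 0, 0, 0.023, 135], [0, 0, 0, 0, 0, 0, 135], [0, 0, 0.14, 0, 0, 0, 135], [0, 0, 0.14, 0, 0, 0, 135], [0, 0, 0, 0, 0, 0, 135], [-0.04, 0, 0, 0, 0, 0, 135], [-0.04, 0, 0, 0, 0, 0, 135], [-0.04, 0, 0, 0, 0, 0, 135], [-0.03, 0, 0, 0, 0, 0, 135], [-0.03, 0, 0, 0, 0, 0, 135], [-0.03, 0, 0, 0, 0, 0, 135], [-0.03, 0, 0, 0, 0, 0, 135], [-0.03, 0, 0, 0, 0, 0, 135], [-0.03, 0, 0, 0, 0, 0, 135], [-0.03, 0, 0, 0, 0, 0, 135]],
])

```text
clock: 7.2
tcp_pos: [0.5443, -0.1161, 0.0302]
orientation: [-0.0, 0.09, 0.996, 0.0]
wrist_force: [-2.6, 0.2, 1.8]
finger_gap: 0.04
grip_force: 1.2
```

Run:
```python
from h import *
s=env.get_state();p=s['tcp_pos'];d=np.array(p[:2])-[.72,-.158];print(s['clock'],p,s['wrist_force'],'riser frame',d@[.983,-.182],d@[.182,.983])
c=cams.read_camera('side');a=c['pixels'][130:330,180:430]
d=cams.read_camera('top');b=d['pixels'][100:300,220:470]
cv2.imwrite('pics/s3.png',cv2.resize(np.hstack([a,b])[:,:,::-1],None,fx=1.6,fy=1.6,interpolation=cv2.INTER_CUBIC))
```

```text
7.2 [ 0.54426605 -0.11609908  0.0302082 ] [-2.61070794  0.21019338  1.84514476] riser frame -0.18037244452432577 0.00920502204935497
```

View pics/s3.png

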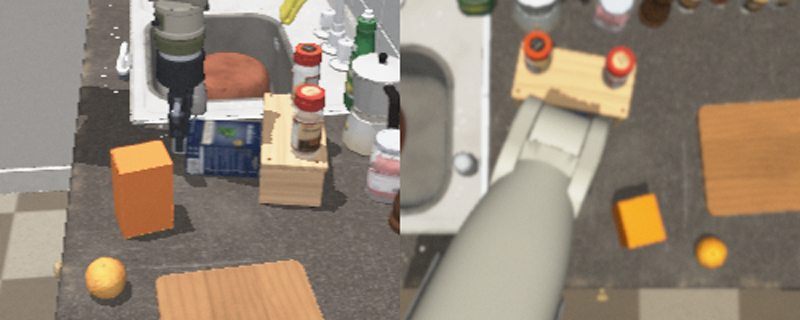

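The fingers are square behind the box end, at about left-half (185,140), and its front is reaching the shelf opening. I push on.

>>> jog_arm([
  [[-0.03, 0, 0, 0, 0, 0, 135], [-0.03, 0, 0, 0, 0, 0, 135], [-0.03, 0, 0, 0, 0, 0, 135], [-0.03, 0, 0, 0, 0, 0, 135], [-0.03, 0, 0, 0, 0, 0, 135], [-0.03, 0, 0, 0, 0, 0, 135], [-0.03, 0, 0, 0, 0, 0, 135], [-0.03, 0, 0, 0, 0, 0, 135], [-0.03, 0, 0, 0, 0, 0, 135], [-0.02, 0, 0, 0, 0, 0, 135], [0, 0, 0, 0, 0, 0, 135]],
])

```text
clock: 8.4
tcp_pos: [0.6161, -0.1293, 0.0304]
orientation: [0.001, 0.09, 0.996, -0.0]
wrist_force: [-0.6, 0.4, -0.3]
finger_gap: 0.0403
grip_force: 0.0
```

>>> jog_arm([
  [[-0.012, 0, 0, 0, 0, 0, 135], [-0.012, 0, 0, 0, 0, 0, 135], [-0.012, 0, 0, 0, 0, 0, 135]],
])

```text
clock: 8.7
tcp_pos: [0.624, -0.1306, 0.0303]
orientation: [-0.0, 0.09, 0.996, 0.0]
wrist_force: [-0.6, 0.2, -0.0]
finger_gap: 0.0401
grip_force: 0.4
```

>>> jog_arm([
  [[-0.01, 0, 0, 0, 0, 0, 135], [-0.01, 0, 0, 0, 0, 0, 135]],
])

```text
clock: 8.9
tcp_pos: [0.629, -0.1316, 0.0303]
orientation: [-0.0, 0.09, 0.996, 0.0]
wrist_force: [-1.7, -0.4, 0.4]
finger_gap: 0.0402
grip_force: 0.5
```

>>> jog_arm([
  [[-0.008, 0, 0, 0, 0, 0, 135], [0, 0, 0, 0, 0, 0, 135]],
])

```text
clock: 9.1
tcp_pos: [0.6296, -0.1316, 0.0302]
orientation: [-0.001, 0.09, 0.996, 0.0]
wrist_force: [-5.2, 1.0, 2.9]
finger_gap: 0.0401
grip_force: 2.5
```

The force is rising and the fingers have stalled at -0.094 in the shelf frame, where the rail should stop the box. One more small press will square it up, then I retreat and check.

>>> jog_arm([
  [[-0.008, 0, 0, 0, 0, 0, 135], [0, 0, 0, 0, 0, 0, 135], [0.04, 0, 0, 0, 0, 0, 135], [0.06, 0, 0, 0, 0, 0, 135], [0.12, 0, 0, 0, 0, 0, 135], [0.12, 0, -0.1, 0, 0, 0, 135], [0.1, 0, -0.15, 0, 0, 0, 135], [0.1, 0.1, -0.15, 0, 0, 0, 135], [0.1, 0.15, -0.15, 0, 0, 0, 135], [0, 0.18, -0.1, 0, 0, 0, 135], [0, 0.18, -0.1, 0, 0, 0, 135], [0, 0.18, 0, 0, 0, 0, 135], [0, 0.18, 0, 0, 0, 0, 135], [0, 0.18, 0, 0, 0, 0, 135], [0, 0, 0, 0, 0, 0, 135]],
])

```text
clock: 10.6
tcp_pos: [0.5305, 0.1746, 0.2098]
orientation: [0.001, 0.087, 0.996, 0.001]
wrist_force: [-0.5, -1.2, 0.4]
finger_gap: 0.0401
grip_force: 0.0
```

Run:
```python
from h import *
s=env.get_state();print(s['clock'],s['tcp_pos'],s['wrist_force'])
c=cams.read_camera('side');a=cv2.resize(c['pixels'][150:270,240:400],(640,480),interpolation=cv2.INTER_CUBIC)
d=cams.read_camera('top');b=cv2.resize(d['pixels'][110:210,270:400],(520,400),interpolation=cv2.INTER_CUBIC)
a=cv2.resize(a,(400,300));b=cv2.resize(b,(390,300))
cv2.imwrite('pics/s4.png',np.hstack([a,b])[:,:,::-1])
h=cv2.cvtColor(d['pixels'],cv2.COLOR_RGB2HSV);m=((h[...,0]>100)&(h[...,0]<130)&(h[...,1]>90)).astype(np.uint8);m[:,:285]=0;m[:,370:]=0;m[:130]=0;m[215:]=0
y,x=np.nonzero(m)
w=np.array([atz(d,(u,v),.063)[:2] for u,v in zip(x,y)],np.float32)-np.float32([.72,-.158])
r=np.c_[w@[.983,-.182],w@[.182,.983]].astype(np.float32)
print('stick-out x,y in riser frame',r.min(0),r.max(0),cv2.minAreaRect(r))
for t in('spice_left','spice_right','salt','mandarin','brush'):
    print(t,[(np.round(k['uv'],1).tolist(),round(k['conf'],2)) for k in spotter.landmark_of(t,'top')[:1]])
```

```text
10.6 [0.53054219 0.17461741 0.20982974] [-0.51247352 -1.22919005  0.35318003]
stick-out x,y in riser frame [-0.08842936 -0.03007484] [-0.0614923   0.04057599] ((-0.07480103522539139, 0.005173517391085625), (0.026821918785572052, 0.07062119245529175), 1.0086418390274048)
spice_left [([306.7, 141.4], 0.71)]
spice_right [([355.1, 146.5], 0.72)]
salt [([265.2, 200.0], 0.47)]
mandarin [([409.3, 254.8], 0.57)]
brush [([205.2, 244.8], 0.53)]
```

View pics/s4.png

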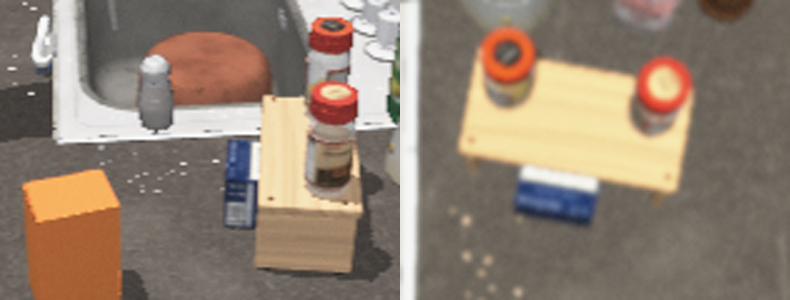

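The box lies square, about 1° off, with roughly 35 mm sticking out at the front (right half, around (557,195)). The bystanders stand where they were and the arm is clear.

```bash
python3 -c "
from workcell import ticket
print(ticket.hand_in())"
```

```text
the job is handed in; nothing more can be done
None
```

I tipped the tea box onto a broad side and pushed it end-first into the shelf up to the back rail, about 1° off square. The five bystanders looked unmoved in the last pictures. I handed the job in at about 11 s of the 42 s limit; it returned no verdict.

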